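# Feed the cheese along the slicing guide with the push stick

## Robot

A 6-joint arm with a two-finger parallel gripper is mounted at the origin on a cart in front of the work surface, level with it; the furniture and walls round the work are solid. World frame = base frame: x ahead of the robot, y to its left, z up, the work surface at z = 0. Lengths are in m, angles in rad, forces in N, time in s.
With the tool pointing down it reaches from about 0.3 to 0.75 m from the base axis. Payload 8.5 kg.
Tool frame: the origin (TCP) lies between the finger pads; the fingertips stand env.tip_extent ahead of it and the grasp point (between the pads) lies 8 mm behind it (env.tip_extent is the distance from the TCP to the fingertips, in m); x points along the fingers, y is the direction in which the jaws open and shut, and the axes are right-handed (so a half turn about x gives the same grasp; the last joint's range is limited). The gripper opens to 88 mm and grips with 3 to 60 N. Pads are 18 mm wide; open, the fingers measure 123 mm over their backs; the gripper's body (75 mm by 187 mm) begins 45 mm behind the grasp point.
Start: joints at [-1.39, 0.381, 1.297, -0, 1.464, -0.215], TCP at [0.212, -0.507, 0.25] pointing down, gripper open.
Joint ranges: [-3.11, 3.11], [-0.89, 2.33], [0.22, 2.48], [-1.42, 4.56], [0.17, 2.85], [-2.88, 2.88]. Speed limits (rad/s): [2.39, 2.39, 3.14, 3.14, 3.14, 3.14].

## Interface

Orientations are given as a unit quaternion [x, y, z, w].
In Python, from rig import env, viewer, hand_in gives the robot as it stands.
- The arm moves only by the shell command python3 -m creep 'ROWS' [FORCE]. ROWS is JSON, one flat list of numbers, 5 for each row, row after row: the shift along the tool's x, y, z in cm, then the turn about the tool's x in degrees, then the closure, from 0 (fully open) to 1 (shut). A call has 1 to 10 rows; each row is the pose to reach, as a shift and turn from the pose commanded when the call began, along the tool's axes at that moment; what a row does not reach only later rows make up. A row lasts 1/12 s, in which the tool goes at most 41.7 mm and 7.16 degrees, less where a joint would pass 70% of its speed; a pose out of reach is approached as far as the arm can. A call with a gripper value outside its range is refused whole. The fingers move at their own pace and stop on an object; FORCE is the grip in N (left out, the last holds). Time passes only in rows, so rows that repeat a pose let the fingers close. It gives the time, the measured TCP pose, the force and the opening at its end, in the units of the state.
- env.sense(): the state, without advancing time (a new reading comes with each control period).
- viewer.read_camera(name): name is "scene" or "top"; returns a dict with "color" (480x640x3 uint8, blue, green, red), "z_map" (480x640 float32, m along the optical axis (not along the pixel's ray), 0 where there is no reading), "vfov" (degrees; the focal length in pixels is half the picture's height over the tangent of half this angle, whatever the lens; pixels are square), "cx", "cy" (the principal point, pixels), "extrinsics" (4x4, takes a point from world to camera coordinates). Camera axes: x right, y down, z forward; pixel columns grow to the right and rows downward; lengths in m; the calibration is good to about 2 mm. A picture is of the moment at which its call begins.
- hand_in(): hands the job in, once; it reports no verdict.
The state is a dict: "time_s": time; "joints": joint angles; "qvel": joint speeds; "effort": joint torques, N m; "tcp_pos": TCP position; "tcp_rot": TCP orientation; "force": force on the tool from outside, world axes, zero at the start; "torque": the same for the moment, N m; "gripper_width": finger opening in m.
Only numpy, scipy, OpenCV 4.12 (cv2) and the standard library are available. Lean on these libraries where they do the work, as an engineer would, in place of code of your own. Each camera call takes 0.05 s, during which the arm holds its last target.

## Task

Take the wooden push stick by its upright fin and use it, not the fingers, on the cheese block lying on the slicing guide: first press the block flat against the long fence while it is still near the open end, then feed it along the fence, keeping it against the fence all the way, until it meets the end stop. Let go of the push stick and leave it standing upright on the guide board behind the block; leave the smaller cheese offcut on the worktop alone.

Things in the scene. Friction and masses are not known exactly. Their poses are not given: they have to be found in the camera images.
- guide: Fixed wooden slicing guide: board 170 (x) by 360 (y) mm, top at z = 14. Origin: centre of underside. Fence: rail along the whole far (+x) edge, inner face x = +65, 20 thick, top z = 44. End stop: crosspiece at the -y end (robot's right), inner face y = -160, x -20 to +65, top z = 44. The +y end and near side are open; feed along -y. Block home: centre x = +35, y = -115.
- cheese_centre (a point): Centre of the cheese block to feed: pale yellow, loose, 60 (x) by 90 (y) by 40 (z) mm, 0.18 to 0.35 kg. It lies flat on the guide board near the open +y end, its centre 17 to 33 mm farther from the fence than when flat against it, turned up to 9 degrees. Its long axis y runs along the fence when pressed flat.
- stick_grip (a point): Mid grip fin of push stick (140 g), standing on its sole left of the guide, 62 mm above sole. Fin 20 (x) by 60 (y), z -32 to +25; grip across x. Rest is 30 high. From here: heel pushes to -y, face y = -32, x -37 to +18; side cheek x -37 to -23, reaching y = -102; stock to y = +58, x +-18. Axes parallel to guide's, this L takes the block's near rear corner: cheek presses to +x, heel feeds to -y.
- offcut_centre (a point): Centre of the smaller cheese offcut, a bystander of the same look, 45 by 55 by 40 mm, on the worktop off the guide, to be left alone.

How it is judged:
By the outcome, as a careful person would: the job done as asked, in the order asked, and still so for the second after the job is handed in, with the robot touching nothing.
It also fails if it takes over 48 s, if anything falls off the work surface, if the arm or the gripper's body presses on something with over 40 N, if the wrist force passes 120 N, or if a joint passes its speed limit or range.

## Working session

There is one attempt and no reset: what is moved stays moved. The work goes in short steps, Python scripts to look and compute and a shell command to move; the robot and the scene stay as the last step left them, time stands still between calls to the robot, and variables do not carry over. Pictures are saved under pics/ and viewed, and the job is handed in when it is done.

```bash
ls; mkdir -p pics; cat > h.py <<'E'
import numpy as np, cv2
from rig import env, viewer
def cam(n):
    d=viewer.read_camera(n); d['f']=240/np.tan(np.radians(d['vfov']/2)); return d
def pts(d):
    z=d['z_map']; v,u=np.mgrid[:480,:640]
    P=np.stack([(u-d['cx'])/d['f']*z,(v-d['cy'])/d['f']*z,z],-1)
    E=np.array(d['extrinsics']); return (P-E[:3,3])@E[:3,:3]
def ray(d,u,v,h):
    E=np.array(d['extrinsics']);R=E[:3,:3];c=-R.T@E[:3,3]
    r=R.T@np.array([(u-d['cx'])/d['f'],(v-d['cy'])/d['f'],1]); return c+r*(h-c[2])/r[2]
E
python3 - <<'E'
from h import *
for n in('scene','top'):
    d=cam(n); cv2.imwrite(f'pics/{n}0.png',d['color']); print(n,d['vfov'],d['cx'],d['cy'],np.round(d['extrinsics'],3).tolist(),(d['z_map']>0).mean())
print(env.tip_extent,env.sense())
E
```

```text
pics
scene 42.49159770067161 318.38636299925315 236.21776509818946 [[-0.823, -0.567, 0.016, 0.46], [-0.379, 0.527, -0.761, 0.198], [0.423, -0.632, -0.649, 0.994], [0.0, 0.0, 0.0, 1.0]] 0.9959602864583333
top 57.06854858629614 313.942151538668 237.57204949930363 [[-0.025, -1.0, 0.011, 0.099], [-0.998, 0.024, -0.063, 0.523], [0.062, -0.013, -0.998, 0.904], [0.0, 0.0, 0.0, 1.0]] 0.9960546875
0.011 {'time_s': 0.1, 'joints': array([-1.39030521e+00,  3.81168713e-01,  1.29812348e+00,  5.51796867e-06,
        1.46360064e+00, -2.15280867e-01]), 'qvel': array([ 0.00126528,  0.00058412, -0.00119863, -0.00135532,  0.00050571,
        0.00086414]), 'effort': array([ 2.62172158e-03, -4.38654256e+01, -2.24909842e+01,  7.13931187e-02,
        3.41711368e-02, -7.13127042e-05]), 'tcp_pos': array([ 0.21200483, -0.50726006,  0.24919871]), 'tcp_rot': array([ 0.69331698,  0.13947443, -0.69329711,  0.13855527]), 'force': array([ 0.72467294, -0.1339964 ,  0.31491754]), 'torque': array([-0.02506803, -0.0497446 , -0.00368288]), 'gripper_width': 0.08832362811369703}
```

View pics/scene0.png

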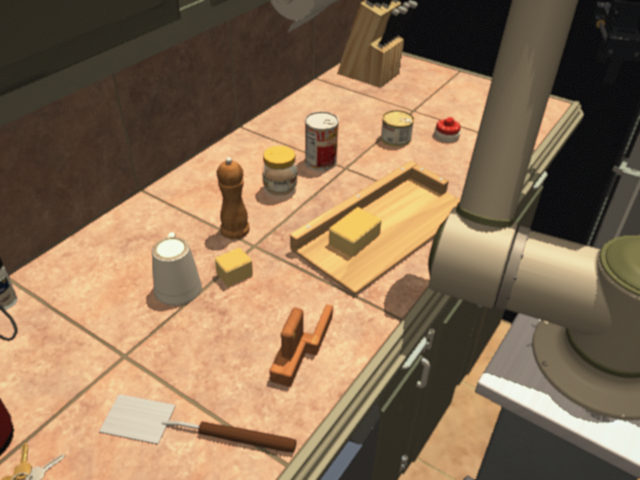

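View pics/top0.png

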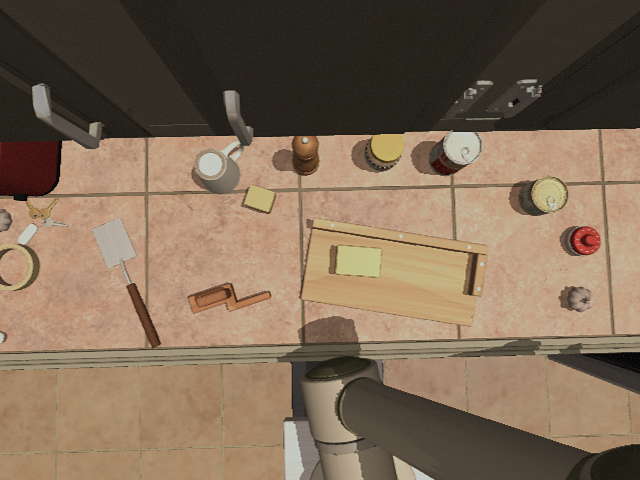

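The scene view shows the stick at about (300,345), the offcut at (234,267), and the block on the guide at (354,232). In the top view they are at (225,297), (259,199) and (358,261), with the fence on the upper side and the end stop on the right. Next I'll measure them.

```bash
python3 - <<'E'
from h import *
d=cam('top');P=pts(d)
np.set_printoptions(precision=4,suppress=True)
for u,v in[(240,270),(400,300),(400,234),(358,261),(259,199),(212,297),(255,299),(195,302)]: print((u,v),P[v,u])
# enlarge
cv2.imwrite('pics/crop.png',cv2.resize(d['color'][180:340,180:500],None,fx=2.5,fy=2.5,interpolation=cv2.INTER_CUBIC))
hsv=cv2.cvtColor(d['color'],cv2.COLOR_BGR2HSV)
z=P[...,2]
def rect(m,name):
    m=m.astype(np.uint8); n,l,s,c=cv2.connectedComponentsWithStats(m)
    for i in range(1,n):
        if s[i,4]<60: continue
        q=P[l==i]; r=cv2.minAreaRect((q[:,:2]*1000).astype(np.float32)); print(name,s[i].tolist(),'z',np.median(q[:,2]),np.array(r[0]),np.array(r[1]),r[2])
R=np.zeros(z.shape,bool);R[180:340,170:500]=1
rect(R&(z>.008)&(z<.020),'board')
rect(R&(z>.036)&(z<.049),'fence')
rect(R&(z>.049)&(z<.060),'block')
rect(R&(z>.033)&(z<.046)&(np.arange(640)<300),'offcut')
rect(R&(z>.075)&(np.arange(640)<300)&(np.arange(480)[:,None]>250),'fin')
rect(R&(z>.02)&(np.arange(640)<300)&(np.arange(480)[:,None]>250),'stick')
E
```

```text
(240, 270) [ 0.4617  0.2429 -0.0001]
(400, 300) [ 0.3913 -0.0899  0.0126]
(400, 234) [ 0.5265 -0.0882  0.0454]
(358, 261) [ 0.4741 -0.0002  0.0566]
(259, 199) [0.6053 0.1959 0.0403]
(212, 297) [0.4126 0.2826 0.0899]
(255, 299) [0.4024 0.2087 0.0297]
(195, 302) [0.3995 0.3303 0.0295]
board [301, 228, 175, 99, 10728] z 0.015228292763059682 [439.5324 -72.2793] [359.8354 150.357 ] 79.52323150634766
fence [244, 184, 31, 28, 576] z 0.04124089304387962 [608.3148 196.5545] [54.49   44.8868] 70.4672622680664
fence [312, 218, 176, 79, 2218] z 0.0448905799894882 [482.611  -80.6336] [361.1352 104.5287] 78.99229431152344
block [335, 245, 47, 33, 1340] z 0.05527863325505408 [474.6825  -0.2481] [90.3495 59.9702] 83.76480865478516
offcut [202, 180, 32, 11, 60] z 0.03904731825573419 [635.5176 280.6704] [16.8725 63.5573] 3.3593921661376953
offcut [244, 184, 31, 29, 588] z 0.04118377070292649 [607.9618 196.6642] [54.9167 45.2111] 71.18208312988281
fin [196, 289, 32, 18, 326] z 0.0872480455056712 [433.7009 205.694 ] [ 19.8672 226.9052] 16.18037986755371
stick [188, 283, 83, 30, 1137] z 0.03202743401831587 [421.3752 217.1244] [ 54.6959 255.8699] 16.541650772094727
```

```bash
python3 - <<'E'
from h import *
d=cam('scene');P=pts(d);np.set_printoptions(precision=4,suppress=True)
z=P[...,2]
def rect(m,name):
    m=m.astype(np.uint8); n,l,s,c=cv2.connectedComponentsWithStats(m)
    for i in range(1,n):
        if s[i,4]<60: continue
        q=P[l==i]; r=cv2.minAreaRect((q[:,:2]*1000).astype(np.float32)); print(name,s[i].tolist(),'z',np.median(q[:,2]),np.array(r[0]),np.array(r[1]),r[2])
R=np.zeros(z.shape,bool);R[150:390,210:480]=1
rect(R&(z>.008)&(z<.020),'board')
rect(R&(z>.036)&(z<.049),'fence')
rect(R&(z>.049)&(z<.060),'block')
rect(R&(z>.08)&(np.arange(480)[:,None]>300),'fin')
E
```

```text
board [305, 158, 32, 12, 142] z 0.014294415820368722 [ 675.7881 -179.5841] [70.2881 29.4359] 37.704341888427734
board [290, 177, 170, 118, 7461] z 0.015000192135525758 [447.4968 -71.9219] [362.3515 169.2952] 79.13188171386719
board [264, 187, 33, 12, 147] z 0.013213049524012763 [684.2179 -40.6257] [68.1088 29.2892] 39.99510192871094
board [220, 222, 30, 17, 197] z 0.014513383908847757 [681.2816 109.4477] [57.2376 37.7195] 44.18559646606445
board [216, 268, 37, 18, 182] z 0.013855552471915392 [598.3353 210.868 ] [65.6121 33.139 ] 36.08194351196289
board [270, 313, 63, 72, 304] z 0.013791567784312009 [391.3506 265.8605] [163.853   31.4965] 88.04529571533203
fence [305, 150, 32, 9, 147] z 0.042350137186754025 [ 677.4583 -177.39  ] [69.6579 31.0882] 29.672143936157227
fence [290, 161, 159, 82, 1730] z 0.044241431999997576 [482.6267 -79.2049] [362.5416 109.8169] 78.90229797363281
fence [262, 172, 36, 16, 193] z 0.042610367823259714 [686.7747 -44.4946] [74.0373 42.0023] 41.133426666259766
fence [220, 213, 28, 14, 161] z 0.043054306213806466 [678.7664 112.5079] [52.4061 27.0443] 42.97918701
[... 273 characters left out ...]
612 [401.7135 288.8926] [56.7994 18.463 ] 87.36697387695312
block [310, 150, 23, 4, 65] z 0.05250673873833446 [ 669.4494 -170.9109] [48.6884 14.6092] 40.30141067504883
block [262, 170, 35, 14, 159] z 0.05448986390987974 [686.9059 -39.1372] [71.1872 35.1449] 33.3773078918457
block [220, 207, 27, 14, 151] z 0.054057519105331776 [679.9611 111.4354] [49.8845 26.5617] 43.24274826049805
block [329, 208, 53, 37, 1038] z 0.05502986843714759 [474.2714   1.4523] [91.9563 61.4805] 83.76978302001953
block [281, 323, 23, 29, 106] z 0.0543967712969734 [402.0171 288.7781] [58.2264 16.7711] 89.25099182128906
fin [281, 308, 23, 32, 409] z 0.08671373107486395 [236.5693 529.524 ] [ 32.7651 653.5234] 35.6484375
```

View pics/crop.png

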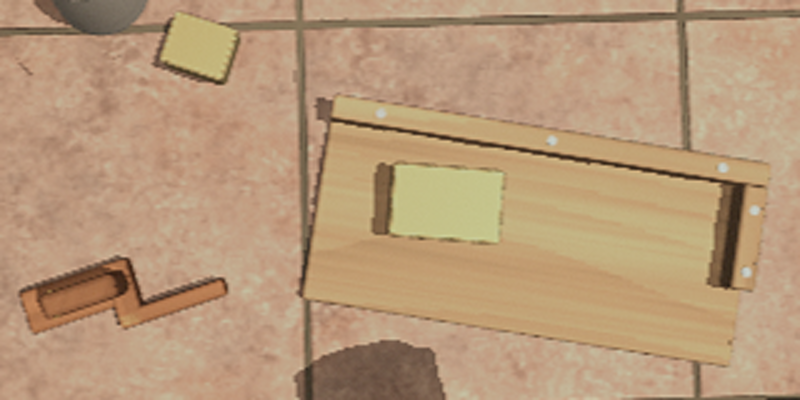

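```bash
cat > st.py <<'E'
from h import *
np.set_printoptions(precision=4,suppress=True)
for n in('top','scene'):
    d=cam(n);P=pts(d);z=P[...,2];h=cv2.cvtColor(d['color'],cv2.COLOR_BGR2HSV)
    V=(P[...,0]>.3)&(P[...,0]<.55)&(P[...,1]>.15)&(P[...,1]<.4)
    for nm,lo,hi in(('fin',.08,.1),('low',.024,.04)):
        m=(V&(z>lo)&(z<hi)).astype(np.uint8)
        k,l,s,c=cv2.connectedComponentsWithStats(m)
        for i in range(1,k):
            if s[i,4]<25: continue
            q=P[l==i]; print(n,nm,s[i].tolist(),'zmed',np.median(q[:,2]),cv2.minAreaRect((q[:,:2]*1000).astype(np.float32)))
R=__import__('scipy.spatial.transform',fromlist=['Rotation']).Rotation
s=env.sense();print(s['tcp_pos'],R.from_quat(s['tcp_rot']).as_matrix(),s['force'])
E
python3 st.py
```

```text
top fin [196, 289, 31, 18, 317] zmed 0.08713732397549162 ((410.6162109375, 286.1278381347656), (19.921550750732422, 59.68886184692383), 16.91661262512207)
top low [188, 283, 82, 30, 767] zmed 0.030816712788517168 ((407.70068359375, 262.8918762207031), (54.599029541015625, 160.5042266845703), 16.780223846435547)
scene fin [281, 308, 23, 31, 405] zmed 0.08654054189910691 ((410.3634948730469, 287.9195251464844), (20.340267181396484, 59.308170318603516), 16.245115280151367)
scene low [269, 304, 64, 75, 1155] zmed 0.030336455327669588 ((402.70831298828125, 263.4835205078125), (45.104488372802734, 166.1583709716797), 1.7079665660858154)
[ 0.212  -0.5074  0.2496] [[-0.0001  0.3856 -0.9227]
 [ 0.0004 -0.9227 -0.3856]
 [-1.     -0.0004 -0.0001]] [-0.3283  0.1308 -0.3998]
```

Stick grip is at (410.5, 287), yaw +16.6°, with the fin top at z 87. The guide origin is at (450, -73.6), yaw -11°. The block is at guide-local (10, 77.5) and turned 4.8°. Sizes and heights agree with the text, so I'll start moving.

```bash
cat > g.py <<'E'
# goal: x y z yaw(deg of tool y) in m -> shift in current tool axes cm, turn
import sys
from h import *
from scipy.spatial.transform import Rotation as R
s=env.sense();M=R.from_quat(s['tcp_rot']).as_matrix();p=s['tcp_pos']
yaw=np.degrees(np.arctan2(M[1,1],M[0,1]))
x,y,z,t=map(float,sys.argv[1:5])
print('t',s['time_s'],'pos',p.round(4),'yaw',yaw.round(2),'F',s['force'].round(1),'tq',s['torque'].round(2),'w',round(s['gripper_width'],4),'tilt',M[:,0].round(3))
print('shift cm',(M.T@(np.array([x,y,z])-p)*100).round(2),'turn',-((t-yaw+180)%360-180), 'rows',np.linalg.norm(np.array([x,y,z])-p)/.0417)
O=np.array([.450,-.0736]);a=np.radians(-11);ux=np.array([np.cos(a),np.sin(a)]);uy=np.array([-ux[1],ux[0]])
print('guide-local mm',((p[:2]-O)@ux*1000).round(1),((p[:2]-O)@uy*1000).round(1))
E
python3 -m creep '[0,-3,-2.9,-5,0, 0,-6,-5.7,-11,0, 0,-9,-8.6,-17,0, 0,-12,-11.4,-22,0, 0,-15,-14.3,-26,0, 0,-18,-17.2,-30,0, 0,-21,-20,-34,0, 0,-24,-22.9,-38,0, 0,-27,-25.7,-42,0, 0,-30,-28.6,-42,0]'
python3 g.py .4105 .287 .13 16.6
```

```text
time_s: 1.13
tcp_pos: [0.3603, -0.1185, 0.25]
tcp_rot: [0.597, 0.379, -0.597, 0.379]
force: [0.3, -1.0, 0.3]
gripper_width: 0.0883
t 1.1333 pos [ 0.3603 -0.1185  0.25  ] yaw -25.14 F [ 0.3 -1.   0.3] tq [-0.05 -0.11 -0.01] w 0.0883 tilt [ 0.001 -0.    -1.   ]
shift cm [ 11.98 -12.69 -38.84] turn -41.741625703404566 rows 10.212157303981247
guide-local mm -79.5 -61.2
```

```bash

python3 -m creep '[0.5,-1.3,-3.9,-6,0, 1.5,-2.5,-7.8,-12,0, 2.7,-3.8,-11.7,-18,0, 4,-5.1,-15.5,-24,0, 5.4,-6.3,-19.4,-29,0, 6.6,-7.6,-23.3,-33,0, 8,-8.9,-27.2,-36,0, 9.3,-10.2,-31.1,-39,0, 10.8,-11.4,-35,-41.7,0, 12,-12.7,-38.8,-41.7,0]'
python3 g.py .4105 .287 .055 16.6
```

```text
time_s: 1.97
tcp_pos: [0.41, 0.2773, 0.1319]
tcp_rot: [0.423, 0.567, -0.423, 0.567]
force: [0.8, -0.3, 0.8]
gripper_width: 0.088
t 1.9667 pos [0.41   0.2773 0.1319] yaw 16.54 F [ 0.8 -0.3  0.8] tq [-0.05 -0.15 -0.06] w 0.088 tilt [-0. -0. -1.]
shift cm [ 7.69  0.32 -0.91] turn -0.05888591262421983 rows 1.8575123749613636
guide-local mm -106.2 336.9
```

```bash

python3 -m creep '[0,0,0,0,0,0,0,0,0,0]'
python3 g.py .4105 .287 .055 16.6
```

```text
time_s: 2.13
tcp_pos: [0.4098, 0.2765, 0.1319]
tcp_rot: [0.422, 0.567, -0.423, 0.567]
force: [-1.1, 0.1, -0.5]
gripper_width: 0.0881
t 2.1333 pos [0.4098 0.2765 0.1319] yaw 16.57 F [-1.1  0.1 -0.5] tq [-0.02 -0.09 -0.01] w 0.0881 tilt [-0.001 -0.001 -1.   ]
shift cm [ 7.69  0.38 -0.99] turn -0.03178983904319921 rows 1.8604821836663756
guide-local mm -106.3 336.0
```

```bash

python3 -m creep '[0,0.2,-0.5,0,0, 0,0.4,-1,0,0, 1.5,0.4,-1,0,0, 3.5,0.4,-1,0,0, 5.5,0.4,-1,0,0, 7,0.4,-1,0,0, 7.7,0.4,-1,0,0, 7.7,0.4,-1,0,0]'
python3 g.py .4105 .287 .055 16.6
python3 -m creep '[0,0,0,0,0.5, 0,0,0,0,1,0,0,0,0,1,0,0,0,0,1,0,0,0,0,1,0,0,0,0,1,0,0,0,0,1,0,0,0,0,1]' 60
python3 g.py .4105 .287 .055 16.6
```

```text
time_s: 2.8
tcp_pos: [0.4113, 0.2851, 0.0551]
tcp_rot: [0.424, 0.566, -0.425, 0.565]
force: [-0.4, -1.2, -0.6]
gripper_width: 0.0881
t 2.8 pos [0.4113 0.2851 0.0551] yaw 16.29 F [-0.4 -1.2 -0.6] tq [-0.03 -0.1  -0.  ] w 0.0881 tilt [-0.002 -0.001 -1.   ]
shift cm [ 0.01 -0.02 -0.2 ] turn -0.30987117263666164 rows 0.04815014124758052
guide-local mm -106.5 344.8
time_s: 3.47
tcp_pos: [0.4113, 0.2859, 0.0557]
tcp_rot: [0.424, 0.566, -0.424, 0.566]
force: [-0.5, 0.5, -0.3]
gripper_width: 0.0368
t 3.4667 pos [0.4113 0.2859 0.0557] yaw 16.38 F [-0.5  0.5 -0.3] tq [-0.04 -0.07  0.02] w 0.0368 tilt [ 0.  0. -1.]
shift cm [ 0.07 -0.05 -0.12] turn -0.2169879207514782 rows 0.03645249777838784
guide-local mm -106.6 345.6
```

Still closing.

```bash

python3 -m creep '[0,0,0,0,1, 0,0,0,0,1,0,0,0,0,1,0,0,0,0,1,0,0,0,0,1]' 60
python3 -m creep '[-1,0,0,0,1, -3,0,0,0,1,-6,0,0,0,1,-9,0,0,0,1,-10,0,0,0,1,-10,0,0,0,1]' 60
python3 st.py
python3 g.py .4105 .287 .055 16.6
```

```text
time_s: 3.88
tcp_pos: [0.4113, 0.2859, 0.0557]
tcp_rot: [0.424, 0.566, -0.424, 0.566]
force: [0.8, 0.6, 0.0]
gripper_width: 0.0196
time_s: 4.38
tcp_pos: [0.4121, 0.2863, 0.158]
tcp_rot: [0.425, 0.565, -0.422, 0.567]
force: [-0.2, 0.3, -0.5]
gripper_width: 0.0193
[0.4109 0.2858 0.1551] [[-0.0007  0.9594  0.2819]
 [-0.0003  0.2819 -0.9594]
 [-1.     -0.0008  0.0001]] [ 0.0468  0.1375 -1.9111]
t 4.4833 pos [0.4109 0.2858 0.1551] yaw 16.38 F [ 0.   0.1 -1.9] tq [-0.01 -0.1   0.05] w 0.0196 tilt [-0.001 -0.    -1.   ]
shift cm [10.01  0.   -0.13] turn -0.22413661952131747 rows 2.4006554901725714
guide-local mm -106.9 345.3
```

```bash

python3 g.py .474 .087 .155 -11
```

```text
t 4.4833 pos [0.4109 0.2858 0.1551] yaw 16.38 F [ 0.   0.1 -1.9] tq [-0.01 -0.1   0.05] w 0.0196 tilt [-0.001 -0.    -1.   ]
shift cm [1.000e-02 4.500e-01 2.085e+01] turn 27.375863380478677 rows 5.000431995029913
guide-local mm -106.9 345.3
```

```bash

python3 -m creep '[0,0,2,3,1, 0,0.1,5,7,1, 0,0.1,8,11,1, 0,0.2,11,15,1, 0,0.3,14,19,1, 0,0.4,17,23,1, 0,0.4,19.5,26,1, 0,0.45,20.8,27.4,1, 0,0.45,20.8,27.4,1, 0,0.45,20.8,27.4,1]'
cat > look.py <<'E'
from h import *
import sys
d=cam('top');cv2.imwrite(f'pics/{sys.argv[1]}.png',cv2.resize(d['color'][180:340,180:500],None,fx=2.5,fy=2.5,interpolation=cv2.INTER_CUBIC))
O=np.array([.450,-.0736]);a=np.radians(-11);ux=np.array([np.cos(a),np.sin(a)]);uy=np.array([-ux[1],ux[0]])
e=cam('scene');cv2.imwrite(f'pics/{sys.argv[1]}s.png',e['color'][110:400,200:520])
for n,d in(('top',d),('scene',e)):
    P=pts(d);h=cv2.cvtColor(d['color'],cv2.COLOR_BGR2HSV);z=P[...,2]
    X=(P[...,:2]-O)@ux;Y=(P[...,:2]-O)@uy
    m=((z>.049)&(z<.060)&(abs(Y)<.17)&(X>-.06)&(X<.067)).astype(np.uint8)
    m=cv2.morphologyEx(m,cv2.MORPH_OPEN,np.ones((3,3)))
    k,l,s,c=cv2.connectedComponentsWithStats(m)
    for i in range(1,k):
        if s[i,4]<100: continue
        q=np.stack([X[l==i],Y[l==i]],1)*1000;r=cv2.minAreaRect(q.astype(np.float32))
        print(n,'block local',np.round(r[0],1),np.round(r[1],1),round(r[2],1),'colour',np.median(h[l==i],0))
E
python3 look.py a
python3 g.py .474 .087 .0717 -11
```

```text
time_s: 5.32
tcp_pos: [0.4737, 0.0874, 0.1544]
tcp_rot: [-0.545, -0.45, 0.547, -0.449]
force: [-0.6, 0.5, -0.9]
gripper_width: 0.0195
scene block local [-14.6  79. ] [96.3 33.8] 75.9 colour [ 21.  140.  245.5]
t 5.4167 pos [0.4736 0.0884 0.1549] yaw -10.95 F [ 0.7  0.6 -1.3] tq [-0.04 -0.05  0.  ] w 0.0193 tilt [-0.002  0.    -1.   ]
shift cm [8.32 0.08 0.13] turn 0.05244224192352931 rows 1.9953307819113086
guide-local mm -7.7 163.5
```

View pics/a.png

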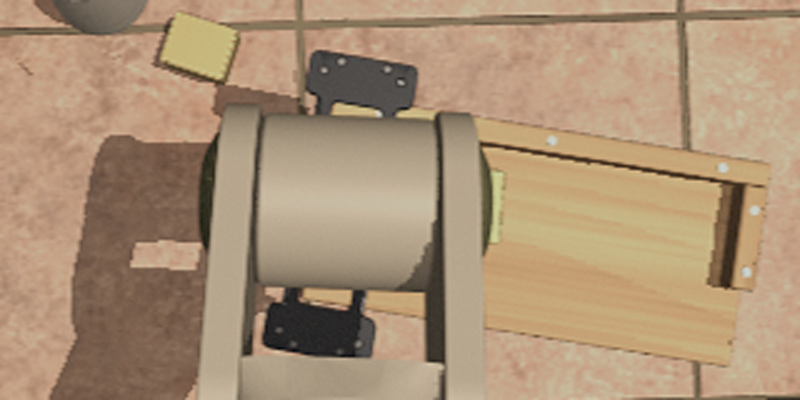

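View pics/as.png

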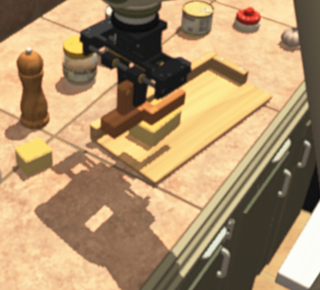

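The top view is blocked by the wrist. In the scene view the stick hangs above and behind the block, as planned. Lowering it now.

```bash

python3 -m creep '[2,0,0,0,1, 4,0,0,0,1, 6,0,0,0,1, 7.3,0,0,0,1, 7.8,0,0,0,1, 8.2,0,0,0,1, 8.2,0,0,0,1]'
python3 look.py b
python3 g.py .474 .087 .0717 -11
```

```text
time_s: 6.0
tcp_pos: [0.4741, 0.0882, 0.0735]
tcp_rot: [-0.545, -0.45, 0.546, -0.45]
force: [0.2, -0.1, -0.9]
gripper_width: 0.0195
top block local [12.8 46.4] [59.9 28.9] 9.0 colour [ 29.  73. 202.]
t 6.1 pos [0.4745 0.0879 0.0743] yaw -10.99 F [-0.2 -1.2 -1. ] tq [-0.04 -0.05 -0.04] w 0.0193 tilt [ 0.001 -0.    -1.   ]
shift cm [ 0.26 -0.04  0.1 ] turn 0.014174949576812423 rows 0.06629914066939571
guide-local mm -6.7 163.2
```

View pics/bs.png

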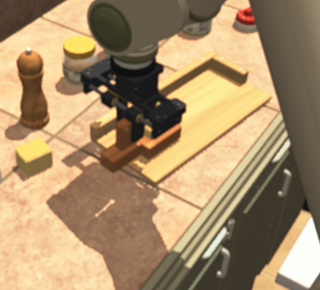

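```bash

python3 -m creep '[0.1,0.2,0,0,1, 0.2,0.5,0,0,1, 0.2,0.8,0,0,1, 0.2,1.1,0,0,1, 0.2,1.4,0,0,1, 0.2,1.7,0,0,1, 0.2,2,0,0,1, 0.2,2.3,0,0,1, 0.2,2.5,0,0,1,0.2,2.5,0,0,1]'
python3 look.py c
python3 g.py .474 .087 .0717 -11
```

```text
time_s: 6.93
tcp_pos: [0.4993, 0.0827, 0.0717]
tcp_rot: [0.546, 0.45, -0.546, 0.45]
force: [-0.9, 0.6, -0.6]
gripper_width: 0.0196
top block local [25.1 44.4] [60.2 28.9] 1.3 colour [ 29.  73. 203.]
t 7.0333 pos [0.4991 0.0828 0.0717] yaw -11.01 F [-0.1 -0.4 -1.3] tq [-0.05 -0.11  0.  ] w 0.0196 tilt [ 0.001 -0.    -1.   ]
shift cm [-0.   -2.54  0.06] turn -0.013013819727092368 rows 0.610411434572274
guide-local mm 18.4 162.9
```

View pics/c.png

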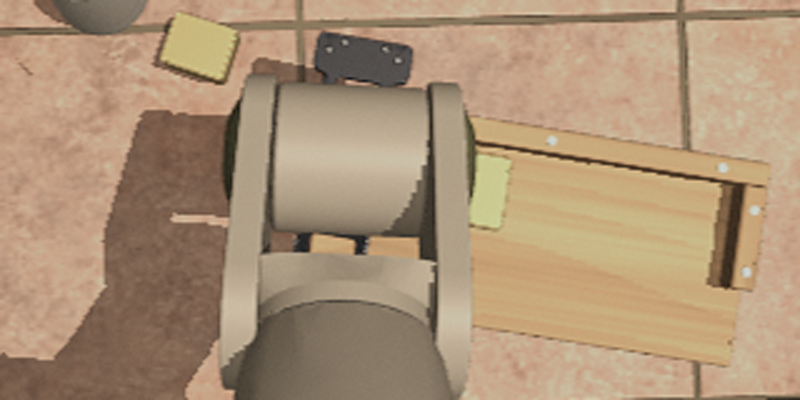

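```bash

python3 -m creep '[0,0.3,0,0,1, 0,0.6,0,0,1, 0,0.8,0,0,1, 0,0.9,0,0,1, 0,1,0,0,1, 0,1.1,0,0,1,0,1.1,0,0,1]'
python3 g.py .474 .087 .0717 -11
python3 look.py d
```

```text
time_s: 7.62
tcp_pos: [0.5082, 0.081, 0.0714]
tcp_rot: [-0.545, -0.451, 0.547, -0.449]
force: [-6.5, 1.3, 1.5]
gripper_width: 0.0193
t 7.6167 pos [0.5082 0.081  0.0714] yaw -11.04 F [-6.5  1.3  1.5] tq [ 0.06  1.28 -0.39] w 0.0193 tilt [-0.004  0.001 -1.   ]
shift cm [-0.02 -3.47  0.07] turn -0.03969205172938928 rows 0.8331143567714768
guide-local mm 27.6 162.9
top block local [33.3 44.3] [29.1 59.6] 90.0 colour [ 29.  73. 203.]
```

```bash

python3 -m creep '[0,0,0.3,0,1, 0,0,0.7,0,1, 0,0,1.1,0,1, 0,0,1.5,0,1, 0,0,1.9,0,1, 0,0,2.4,0,1,0,0,2.9,0,1,0,0,3.4,0,1,0,0,3.9,0,1,0,0,4.2,0,1]'
python3 g.py .474 .087 .0717 -11
python3 look.py e
```

```text
time_s: 8.55
tcp_pos: [0.5003, 0.0401, 0.0712]
tcp_rot: [-0.545, -0.451, 0.546, -0.448]
force: [-4.7, 5.5, -1.3]
gripper_width: 0.0193
t 8.55 pos [0.5003 0.0401 0.0712] yaw -11.04 F [-4.7  5.5 -1.3] tq [ 1.01  0.78 -0.16] w 0.0193 tilt [-0.003  0.002 -1.   ]
shift cm [-0.03 -3.48 -4.1 ] turn -0.04282314556928668 rows 1.2896992259403346
guide-local mm 27.7 121.2
```

View pics/es.png

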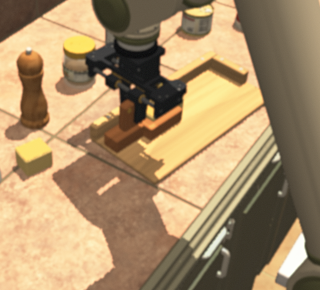

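View pics/e.png

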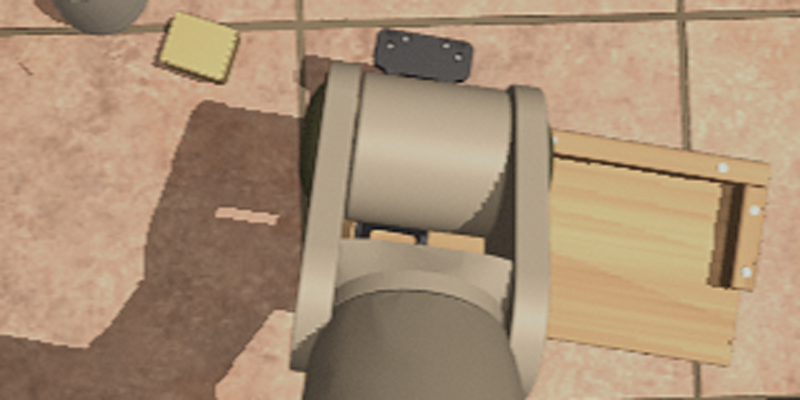

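The stick is feeding the block with the side press holding at about 5.7 N. Continuing.

```bash

python3 -m creep '[0,0,0.6,0,1, 0,0,1.2,0,1, 0,0,1.8,0,1, 0,0,2.4,0,1, 0,0,3,0,1, 0,0,3.6,0,1,0,0,4.2,0,1,0,0,4.8,0,1,0,0,5.4,0,1,0,0,6,0,1]'
python3 g.py .474 .087 .0717 -11
python3 -m creep '[0,0,0.6,0,1, 0,0,1.2,0,1, 0,0,1.8,0,1, 0,0,2.4,0,1, 0,0,3,0,1, 0,0,3.6,0,1,0,0,4.2,0,1,0,0,4.8,0,1,0,0,5.4,0,1,0,0,6,0,1]'
python3 g.py .474 .087 .0717 -11
python3 look.py f
```

```text
time_s: 9.48
tcp_pos: [0.4892, -0.019, 0.0713]
tcp_rot: [-0.545, -0.451, 0.546, -0.449]
force: [-3.6, 3.7, -2.5]
gripper_width: 0.0194
t 9.4833 pos [ 0.4892 -0.019   0.0713] yaw -11.02 F [-3.6  3.7 -2.5] tq [ 0.7   0.53 -0.13] w 0.0194 tilt [-0.002  0.001 -1.   ]
shift cm [ -0.02  -3.52 -10.11] turn -0.020117912495379642 rows 2.5669130960608895
guide-local mm 28.1 61.1
time_s: 10.32
tcp_pos: [0.4781, -0.0785, 0.0715]
tcp_rot: [-0.546, -0.45, 0.546, -0.449]
force: [-3.4, 3.9, -3.4]
gripper_width: 0.0194
t 10.3167 pos [ 0.4781 -0.0785  0.0715] yaw -11.02 F [-3.4  3.9 -3.4] tq [ 0.73  0.59 -0.11] w 0.0194 tilt [-0.001  0.001 -1.   ]
shift cm [-1.000e-02 -3.570e+00 -1.616e+01] turn -0.021245142094500125 rows 3.969503959846514
guide-local mm 28.6 0.6
scene block local [ 22.1 -49.9] [18.3 43.1] 40.5 colour [ 23.5 140.  253. ]
```

View pics/fs.png

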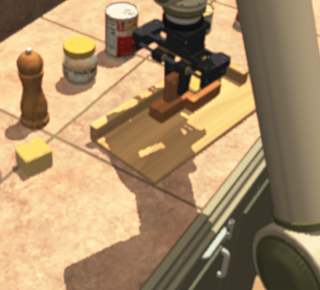

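```bash

python3 -m creep '[0,0.02,0.5,0,1, 0,0.04,1,0,1, 0,0.05,1.5,0,1, 0,0.05,2,0,1, 0,0.05,2.5,0,1, 0,0.05,2.9,0,1,0,0.05,3.2,0,1,0,0.05,3.5,0,1,0,0.05,3.7,0,1,0,0.05,3.8,0,1]'
python3 g.py .474 .087 .0717 -11
```

```text
time_s: 11.25
tcp_pos: [0.4713, -0.1153, 0.0715]
tcp_rot: [-0.546, -0.45, 0.546, -0.449]
force: [-4.4, 4.9, -1.8]
gripper_width: 0.0195
t 11.25 pos [ 0.4713 -0.1153  0.0715] yaw -11.02 F [-4.4  4.9 -1.8] tq [ 0.85  0.69 -0.1 ] w 0.0195 tilt [-0.001  0.001 -1.   ]
shift cm [ -0.    -3.61 -19.91] turn -0.022625364904115486 rows 4.852769248620469
guide-local mm 28.9 -36.9
```

```bash

python3 -m creep '[0,0,0.1,0,1, 0,0,0.2,0,1, 0,0,0.3,0,1, 0,0,0.4,0,1,0,0,0.4,0,1]'
python3 g.py .474 .087 .0717 -11
```

```text
time_s: 11.67
tcp_pos: [0.4708, -0.1177, 0.0715]
tcp_rot: [0.546, 0.451, -0.545, 0.448]
force: [-1.0, 13.8, -0.3]
gripper_width: 0.0197
t 11.6667 pos [ 0.4708 -0.1177  0.0715] yaw -11.04 F [-1.  13.8 -0.3] tq [2.54 0.12 0.04] w 0.0197 tilt [-0.001  0.004 -1.   ]
shift cm [  0.06  -3.6  -20.15] turn -0.03697052300023529 rows 4.9086700904726674
guide-local mm 28.8 -39.3
```

The end stop was reached: force rose to 13.8 N at local y -39.3, against -39 predicted. I'll relieve the load, seat the sole and release.

```bash

python3 -m creep '[0,0,-0.15,0,1, 0.05,-0.1,-0.25,0,1, 0.1,-0.1,-0.25,0,1, 0.15,-0.1,-0.25,0,1, 0.15,-0.1,-0.25,0,1]'
python3 g.py .474 .087 .0717 -11
```

```text
time_s: 12.08
tcp_pos: [0.4708, -0.1171, 0.0704]
tcp_rot: [0.546, 0.449, -0.546, 0.45]
force: [-2.4, 2.0, 1.0]
gripper_width: 0.0194
t 12.0833 pos [ 0.4708 -0.1171  0.0704] yaw -11.02 F [-2.4  2.   1. ] tq [ 0.35  0.46 -0.05] w 0.0194 tilt [ 0.001 -0.    -1.   ]
shift cm [ -0.14  -3.59 -20.1 ] turn -0.021625825824145295 rows 4.8955496367937155
guide-local mm 28.8 -38.7
```

```bash

python3 -m creep '[0,-0.05,0,0,1, 0,-0.05,0,0,0.8, 0,-0.05,0,0,0.6, 0,-0.05,0,0,0.5,0,-0.05,0,0,0.5,0,-0.05,0,0,0.5,0,-0.05,0,0,0.5]'
python3 g.py .474 .087 .0717 -11
```

```text
time_s: 12.67
tcp_pos: [0.4703, -0.117, 0.0703]
tcp_rot: [0.546, 0.449, -0.546, 0.45]
force: [-0.7, -0.1, 0.3]
gripper_width: 0.0443
t 12.6667 pos [ 0.4703 -0.117   0.0703] yaw -11.02 F [-0.7 -0.1  0.3] tq [-0.02 -0.03  0.02] w 0.0443 tilt [ 0. -0. -1.]
shift cm [ -0.15  -3.53 -20.1 ] turn -0.023678342718511658 rows 4.893212781391079
guide-local mm 28.2 -38.7
```

Released. Now retract up and back toward the start so the top camera has a clear view.

```bash

python3 -m creep '[-1,0,0,0,0.5, -3,0,0,0,0.5, -6,0,0,0,0.5, -9,0,0,0,0.5, -12,0,0,0,0.5, -15,0,0,0,0.5, -17,0,0,0,0.5, -18,0,0,0,0.5,-18,0,0,0,0.5]'
python3 g.py .40 -.42 .25 -25
```

```text
time_s: 13.42
tcp_pos: [0.4708, -0.1172, 0.2524]
tcp_rot: [0.546, 0.448, -0.545, 0.451]
force: [-0.8, -0.3, -0.4]
gripper_width: 0.0439
t 13.4167 pos [ 0.4708 -0.1172  0.2524] yaw -11.02 F [-0.8 -0.3 -0.4] tq [-0.01 -0.06  0.04] w 0.0439 tilt [ 0.004 -0.002 -1.   ]
shift cm [ 0.28 -1.16 31.08] turn 13.9829060706397 rows 7.458079116461851
guide-local mm 28.7 -38.8
```

```bash

python3 -m creep '[0,-0.1,2,2,0.5, 0,-0.3,6,5,0.5, 0,-0.5,10,8,0.5, 0,-0.6,14,11,0.5, 0,-0.8,18,14,0.5, 0,-0.9,22,14,0.5, 0,-1,26,14,0.5, 0,-1.1,29,14,0.5,0,-1.1,31,14,0.5,0,-1.1,31,14,0.5]'
python3 look.py g; python3 - <<'E'
from h import *
d=cam('top');P=pts(d);z=P[...,2]
O=np.array([.450,-.0736]);a=np.radians(-11);ux=np.array([np.cos(a),np.sin(a)]);uy=np.array([-ux[1],ux[0]])
X=(P[...,:2]-O)@ux*1000;Y=(P[...,:2]-O)@uy*1000
for nm,lo,hi in(('fintop',.095,.11),('rest',.039,.048)):
    m=(z>lo)&(z<hi)&(X>-60)&(X<57)&(Y>-150)&(Y<60)
    q=np.stack([X[m],Y[m]],1).astype(np.float32);print(nm,m.sum(),cv2.minAreaRect(q),np.median(z[m]))
E
```

```text
time_s: 14.25
tcp_pos: [0.3986, -0.4223, 0.2481]
tcp_rot: [-0.597, -0.379, 0.597, -0.378]
force: [0.7, 0.2, -0.6]
gripper_width: 0.0438
top block local [  35.4 -114.9] [59.9 89.4] 0.4 colour [ 29.  72. 206.]
scene block local [  34.2 -112.3] [61.2 95.1] 3.0 colour [ 20. 151. 231.]
fintop 319 ((27.881175994873047, -37.745479583740234), (19.887449264526367, 59.77788543701172), 1.345401406288147) 0.10145706363558023
rest 801 ((24.00936508178711, -60.718467712402344), (65.87812805175781, 161.977294921875), 0.17396052181720734) 0.04491382838000802
```

View pics/g.png

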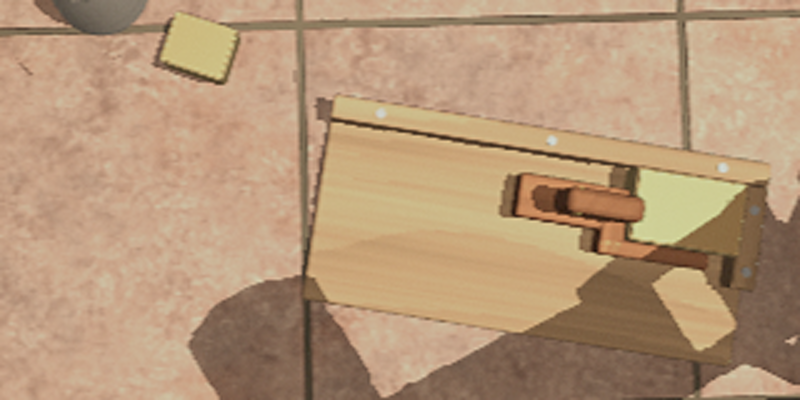

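View pics/gs.png

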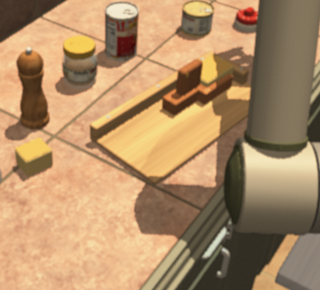

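The block is home in the corner (crop pixels 690,200): local (35.4, -114.9) against the target (35, -115), flat to 0.4°. The stick stands upright behind it with the fin top at z 101 mm, and the offcut at (198,47) hasn't moved. Handing in.

```bash
python3 -c "
from rig import hand_in
print(hand_in())"
```

```text
the job is handed in; nothing more can be done
None
```

I did the job and handed it in at about 14.5 s. I gripped the push stick by its fin and set it on the board behind the block. The cheek then pressed the block flat against the fence while it was still near the open end, reading about 6.5 N. I fed the block along the fence with roughly 4–6 N of side force held throughout. It met the end stop where predicted, and the force rose to about 14 N. I then eased the load, seated the stick's sole, released it and withdrew the arm.

Last checks before handing in:
- **Block:** the top view puts it at guide-local (35.4, -114.9) mm, turned 0.4°, against a home of (35, -115). The scene view read (34.2, -112.3) and 3°. I put that difference down to the stick being in the way and some stick pixels in the mask.
- **Push stick:** it stands upright behind the block, with its fin top 101 mm up, as expected.
- **Offcut:** it hasn't moved.
- **Robot:** it was touching nothing.

For much of the feed the wrist hid the block from the top camera, so contact with the fence there is judged by force, not seen.

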